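# Clamp the marble tablet with the square key

## Robot

A 6-joint arm with a two-finger parallel gripper is mounted at the origin on the work surface. World frame = base frame: x ahead of the robot, y to its left, z up, the work surface at z = 0. Lengths are in m, angles in rad, forces in N, time in s.
With the tool pointing down it reaches from about 0.25 to 0.725 m from the base axis. Payload 4 kg.
Tool frame: the origin (TCP) lies midway between the tips of the shut fingers; the grasp point (between the pads) lies bot.tcp_to_grasp behind it (bot.tcp_to_grasp is the distance from the TCP to the grasp point, in m); z points along the fingers, y is the line along which they close (so a half turn about z gives the same grasp; the last joint's range is limited). The gripper opens to 85 mm and grips with 20 to 120 N. Pads are 22 mm wide; open, the fingers measure 114 mm over their backs; the gripper's body (76 mm by 85 mm) begins 54 mm behind the grasp point. The pads swing forward as they close: fully open they stand 13 mm farther back than shut.
Start: joints at [-1.139, 0.241, 0.005, 1.335, 0, 1.571], TCP at [0.209, -0.454, 0.201] pointing down, gripper open.
Joint ranges: [-2.72, 2.72], [-1.05, 1.87], [-1.09, 1.28], [-1.99, 2.15], [-1.42, 1.44], [-3.14, 3.14]. Speed limits (rad/s): [2.79, 2.79, 3.14, 3.14, 3.14, 3.14].

## Interface

Orientations are given as a unit quaternion [x, y, z, w].
In Python, from workcell import readout, camera, bot gives the robot as it stands. The module is installed in compiled form; this text tells all that it offers.
- The arm moves only by the tool jog_arm, never from a script. Its argument "motion" is a list of rows, each an object of numbers: "x", "y", "z": the shift along the tool's x, y, z in mm; "spin": the turn about the tool's z in degrees; "fingers": the closure, from -1 (fully open) to 1 (shut). A call has 1 to 8 rows; each row is the pose to reach, as a shift and turn from the pose commanded when the call began, along the tool's axes at that moment; what a row does not reach only later rows make up. A row lasts 1/8 s, in which the tool goes at most 62.5 mm and 10.7 degrees, less where a joint would pass 70% of its speed; a pose out of reach is approached as far as the arm can. A call with a gripper value outside its range is refused whole. The fingers move at their own pace and stop on an object; the grip force is fixed at half the most. Time passes only in rows, so rows that repeat a pose let the fingers close. It gives the time, the measured TCP pose, the force, the opening and the grip force at its end, in the units of the state.
- readout.get_obs(): the state, without advancing time (a new reading comes with each control period).
- camera(name): name is "side" or "top" or "wrist"; returns a dict with "pixels" (400x640x3 uint8, red, green, blue), "K" (3x3 intrinsics, pixels), "rvec" (rotation vector, rad) and "tvec" (3), from world to camera coordinates, as OpenCV has them. Camera axes: x right, y down, z forward; pixel columns grow to the right and rows downward; lengths in m; the calibration is good to about 2 mm. A picture is of the moment at which its call begins. There is no depth.
- bot.job_done(): hands the job in; it is judged then, once.
The state is a dict: "clock": time; "joint_pos": joint angles; "joint_vel": joint speeds; "tau": joint torques, N m; "eef_pos": TCP position; "tool_rot": TCP orientation; "ft_force": force on the tool from outside, world axes, zero at the start; "ft_torque": the same for the moment, N m; "grip_width": finger opening in m; "grasp_force": force on a finger pad.
Only numpy, scipy, OpenCV 4.12 (cv2) and the standard library are available. Lean on these libraries where they do the work, as an engineer would, in place of code of your own. Each camera call takes 0.05 s, during which the arm holds its last target. There are 200 camera calls.

## Task

Take the red winged square key from its pale wooden stand, feel it gently into the sprung brass socket recessed in the blue clamp and seat it fully, without forcing it against the housing or driving the sprung socket down onto its stop. Then turn it clockwise until the orange sprung pad holds the marble tablet firmly against the far stop, the pad squeezed back about 3 mm and never as much as 7 mm. Let go, leaving the key standing in the socket and the rest of the bench undisturbed.

Things in the scene. Friction and masses are not known exactly. Their poses are not given: they have to be found in the camera images.
- key: Loose steel key, 140 g, upright in the stand's hole, axes parallel to the stand's, lower end 10 mm above the table. Origin: centre of its lower end, z up. Square shaft 12 x 12 mm, lowest 3 mm 9.5 mm wide, z = 0 to 52 mm (20 mm round collar at 48 to 52). Red flat wing z = 52 to 90 mm, 44 mm wide along x, 10 mm thick along y: grip it across y at about z = 74 mm.
- key_tip (a point): The centre of the key's lower end (the same point as the key's origin).
- key_stand: Pale wooden block 70 x 70 x 36 mm, fixed, with one square hole 13.4 mm wide and 26 mm deep in the middle of its top. Origin at the centre of its underside. It may stand left or right of the clamp; a dark block with a round-handled file stands at the other place.
- fixture: Blue clamp fixed to the bench. Origin on the table; y is the clamping direction. Base plate 130 (x) x 250 mm (y = -165 to 85), top at z = 18 mm. Along +y: housing 80 x 85 mm with the socket, centred at y = -115 mm, top at z = 60 mm; grey jaw carriage and orange pad (to z = 51 mm); marble tablet on the bed; grey stop (to z = 57 mm).
- socket (a point): Centre of the 36 mm round opening in the housing's top, z = 60 mm, axes parallel to the clamp's. The brass nut lies 10 mm below; its square hole sits anywhere up to 4 mm off this point in both x and y, and stays there; its sides are parallel to x and y at the start. Hole 13.5 mm wide, 1 mm chamfer, 15 mm deep: a seated key's lower end is 25 mm below this point. Any quarter turn of the key fits.
- nut (a joint): How far the brass nut is pushed down on its spring, m: 0 free, 0.008 on its stop. Pushing it takes about 4.5 N to start and 2 N more per mm. A key that is pressed on the nut beside the hole pushes it down; when the key finds the hole the nut springs back up around it.
- spindle (a joint): Rotation of the brass nut, rad: 0 at the start, growing clockwise seen from above, 2.2 at its end. Friction 0.2 N m plus 0.006 N m per newton of clamping; it stays where it is left. Each rad moves the jaw carriage 6 mm along the clamp's +y; the pad has pushed the tablet home after about 0.4 to 0.85 rad.
- pad (a joint): How far the orange pad is squeezed back into its carriage, m: 0 free, up to 0.010. Its spring takes 3.5 N per mm, so this shows the clamping force; once the tablet is against the stop it grows by 6 mm per rad of the key.
- pad_face (a point): Centre of the front (+y) face of the orange pad (80 mm wide, 24 mm high), which moves towards +y of the clamp.
- stop: Grey stop block 100 (x) x 20 (y) x 34 mm, fixed on the clamp's bed; origin at the centre of its underside, its face towards the tablet at y = -10 mm, axes parallel to the clamp's. Its distance from the pad differs a little from time to time.
- tablet: Loose white marble tablet 90 (x) x 80 (y) x 20 mm with a small carved rosette, about 0.4 kg, lying on the clamp's bed about 1 mm from the stop. Origin at the centre of its underside.
- riffler: Bystander: round wooden-handled file standing 10 to 100 mm above the table in a dark wooden block (70 x 70 x 36 mm). Origin at its lower end.
- rule: Bystander: yellow folded rule 200 x 16 x 12 mm beyond the clamp, on its right.
- pencil: Bystander: blue pencil 158 mm long, 8 mm high, beyond the left stand.
- offcut: Bystander: marble offcut 70 x 50 x 43 mm.
- glue: Bystander: jar 56 mm across and 110 mm tall.
Mind the look-alikes: they are no part of the job. Of the things that look like the key, the smaller one is meant. Of the things that look like the key_stand, the middle-sized one is meant.

How it is judged:
On the way, in this order (a step that is already met when the one before it is completed fails the run):
1. the key is lifted clear of its stand (z of key in the frame of key_stand above 0.04 m), for 0.1 s.
2. the key is seated in the socket: its lower end more than 20 mm below the top of the housing, upright (z of key_tip in the frame of socket below -0.02 m and horizontal distance between key_tip and socket below 0.01 m and angle between key's own z axis and vertical below 0.15 rad), for 0.2 s.
3. the nut is turned by the seated key until the pad is squeezed back by 1.5 mm (z of key_tip in the frame of socket below -0.02 m and value of joint spindle above 0.35 rad and value of joint pad above 0.0015 m), for 0.2 s.
At the end, for the whole second after the job is handed in: The key stands released and still in the socket, lower end over 20 mm below the housing top, within 10 mm of the opening's centre, tilt under 0.15 rad; the pad is squeezed back 1.5 to 7 mm; the tablet lies flat and still on the bed within 2 mm of the stop and about 20 mm of its middle (all of step 2 and value of joint pad between 0.0015 and 0.007 m and y of tablet in the frame of stop above -0.052 m and horizontal distance between tablet and stop below 0.055 m and angle between tablet's own z axis and vertical below 0.05 rad and z of tablet in the frame of fixture below 0.022 m and linear speed of each of key, tablet below 0.01 m/s and contact force between the fingers and key below 0.1 N); the robot touches nothing.
It fails at once if the pad is squeezed back 7 mm or more (25 N: the tablet chips) (value of joint pad above 0.007 m).
It fails at once if the sprung nut is pushed down 6.5 mm or more (driven onto its stop) (value of joint nut above 0.0065 m).
It fails at once if the key is forced against the clamp housing with more than 25 N (contact force between key and fixture above 25 N).
It fails at once if the robot pushes the tablet about (contact force between any of the fingers, the arm and tablet above 3 N or z of tablet in the frame of fixture above 0.028 m).
It fails at once if a bystander is moved more than 30 mm (distance of any of riffler, rule, pencil, offcut, glue from where it was at the start of the episode above 0.03 m).
It also fails if it takes over 72 s, if anything falls off the work surface, if the arm or the gripper's body presses on something with over 40 N, if the wrist force passes 120 N, or if a joint passes its speed limit or range.

## Working session

There is one attempt and no reset: what is moved stays moved. The work goes in short steps, Python scripts to look and compute and a tool call to move; the robot and the scene stay as the last step left them, time stands still between calls to the robot, and variables do not carry over. Pictures are saved under pics/ and viewed, at most 10 in all, crops included, and the job is handed in when it is done.

Besides the shell and the picture viewer there is one more tool, called after "Emit:" by a JSON object that holds its "op" and its "data", one argument or row to a line. jog_arm: Moves the arm, as the interface text tells. Its arguments: {"type":"object","properties":{"motion":{"type":"array"}},"required":["motion"]}

```bash
mkdir -p pics; cat > h.py <<'E'
import numpy as np, cv2
from workcell import readout, camera, bot
from scipy.spatial.transform import Rotation as R
def shot(n,f):
    c=camera(n); cv2.imwrite(f'pics/{f}.png',c['pixels'][:,:,::-1]); np.savez(f'pics/{f}.npz',**c); return c
def ray(c,u,v,z):
    Rm=cv2.Rodrigues(np.array(c['rvec'],float))[0]; o=-Rm.T@np.ravel(c['tvec'])
    d=Rm.T@np.linalg.inv(c['K'])@np.array([u,v,1.]); return o+d*(z-o[2])/d[2]
def proj(c,p):
    return cv2.projectPoints(np.array(p,float).reshape(-1,3),np.array(c['rvec'],float),np.array(c['tvec'],float),c['K'],None)[0].reshape(-1,2)
def tool(p):  # world shift -> tool mm
    o=readout.get_obs(); return R.from_quat(o['tool_rot']).inv().apply(p)*1000
E
python3 - <<'E'
from h import *
a=shot('top','top0');b=shot('side','side0')
cv2.imwrite('pics/both0.png',cv2.resize(np.vstack([a['pixels'],b['pixels']])[:,:,::-1],None,fx=.75,fy=.75,interpolation=3))
for c in(a,b):
    Rm=cv2.Rodrigues(np.array(c['rvec'],float))[0];print(-Rm.T@np.ravel(c['tvec']),Rm[2],c['K'][0,0])
o=readout.get_obs();print(o,bot.tcp_to_grasp)
E
```

```text
[0.48538123 0.0351504  1.02833255] [ 0.12578308  0.01004043 -0.99200696] 398.9631804367845
[0.4184864  0.96559234 0.92327429] [ 0.1531901  -0.72844497 -0.66775798] 416.5800174566934
{'clock': 0.1, 'joint_pos': array([-1.13899544e+00,  2.41369620e-01,  3.85726941e-03,  1.33517790e+00,
        2.18507784e-05,  1.57078943e+00]), 'joint_vel': array([ 0.00104225, -0.0014125 ,  0.00271033,  0.00122748, -0.00193429,
        0.00025398]), 'tau': array([ 5.60366079e-04, -3.73137474e+01,  2.53010398e+01,  1.08617530e-02,
       -1.86980662e-05,  2.41145079e-05]), 'eef_pos': array([ 0.20900257, -0.4535447 ,  0.2000854 ]), 'tool_rot': array([ 9.76782716e-01,  2.14230316e-01, -1.92189655e-04, -9.27317079e-04]), 'ft_force': array([-0.1985668 , -0.54764523, -0.29269942]), 'ft_torque': array([ 0.07566077, -0.03940074,  0.03479194]), 'grasp_force': 0.0, 'grip_width': 0.0854572242533184} 0.0187
```

View pics/both0.png

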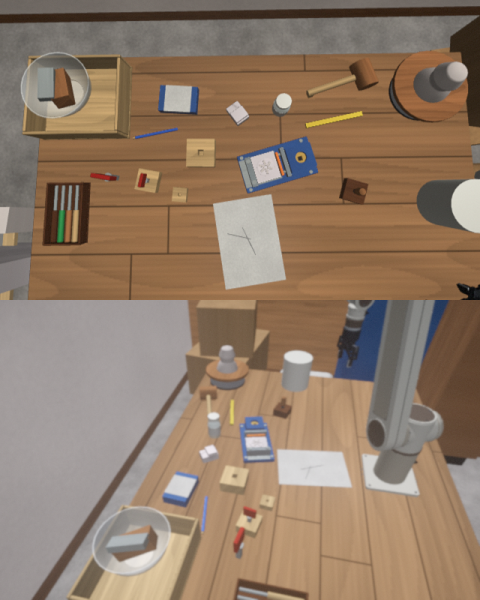

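The top view shows the clamp at about (370,220) full-resolution pixels, pale blocks at (267,203), (196,241) and (239,259), and red keys at (196,241) and (138,236). I'll zoom in.

```bash
python3 - <<'E'
from h import *
a=cv2.imread('pics/top0.png')
l=cv2.resize(a[170:290,110:310],None,fx=3.9,fy=3.9,interpolation=2)[:, :780]
r=cv2.resize(a[165:265,290:450],None,fx=4.8,fy=4.8,interpolation=2)
b=cv2.imread('pics/side0.png')
cv2.imwrite('pics/c1.png',l);cv2.imwrite('pics/c2.png',r)
c=dict(np.load('pics/top0.npz'))
for u,v,z in [(196,241,.036),(267,203,.036),(239,259,.036),(138,236,.02),(405,197,.06)]:print(ray(c,u,v,z).round(3))
E
```

```text
[0.502 0.353 0.036]
[0.595 0.177 0.036]
[0.457 0.245 0.036]
[0.516 0.506 0.02 ]
[ 0.602 -0.164  0.06 ]
```

View pics/c1.png

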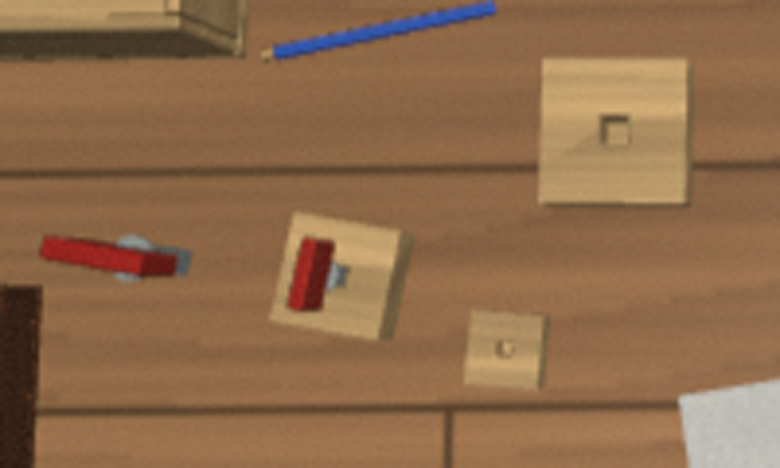

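View pics/c2.png

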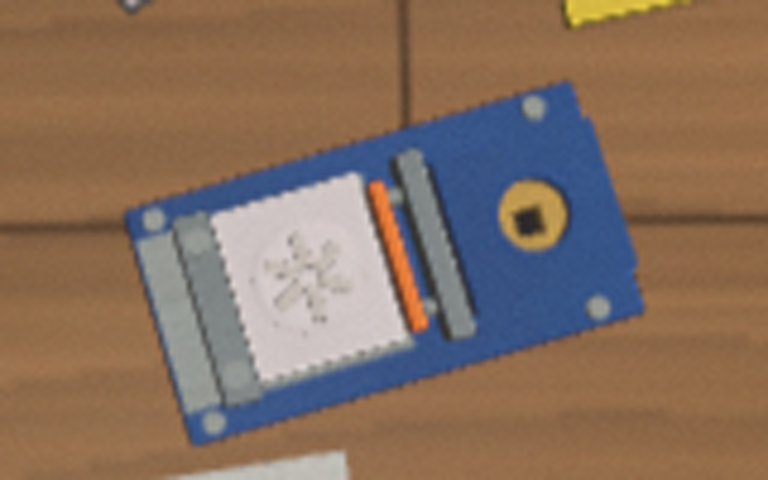

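Emit:
{"op": "jog_arm", "data": {
  "motion": [
    {"x": 38,"y": -38,"spin": -10},
    {"x": 76,"y": -76,"spin": -20},
    {"x": 114,"y": -114,"spin": -30},
    {"x": 152,"y": -152,"spin": -40},
    {"x": 190,"y": -190,"spin": -50},
    {"x": 228,"y": -228,"spin": -60},
    {"x": 266,"y": -266,"spin": -70},
    {"x": 300,"y": -305,"spin": -80}
  ]
}}

```text
validation failed for argument at $.mo...
```

```bash
python3 - <<'E'
from h import *
o=readout.get_obs();print(o['clock'],o['eef_pos'],o['joint_pos'],o['joint_vel'].round(2))
print(tool(np.array([.502,.353,.2])-o['eef_pos']), R.from_quat(o['tool_rot']).as_matrix()[:,0])
c=dict(np.load('pics/top0.npz'))
q=lambda u,v,s,z:ray(c,u,v,z)
f=lambda u,v:(u/3.9+110,v/3.9+170)
p=[ray(c,*f(*k),.036) for k in[(293,212),(403,231),(382,338),(270,319)]]
for k in range(4):print(p[k].round(4),np.linalg.norm(p[k]-p[k-1]).round(4),np.degrees(np.arctan2(*(p[k]-p[k-1])[[1,0]])))
print(np.mean(p,0))
g=lambda u,v:(u/4.8+290,v/4.8+165)
e=ray(c,*g(125,210),.018)-ray(c,*g(570,82),.018);print(np.linalg.norm(e),np.degrees(np.arctan2(e[1],e[0])))
print('open',ray(c,*g(534,215),.055),'hole',ray(c,*g(529,222),.05))
E
```

```text
0.1 [ 0.20900257 -0.4535447   0.2000854 ] [-1.13899544e+00  2.41369620e-01  3.85726941e-03  1.33517790e+00
  2.18507784e-05  1.57078943e+00] [ 0. -0.  0.  0. -0.  0.]
[ 603.65307388 -609.88789567    1.25368212] [9.08210669e-01 4.18513297e-01 2.18637952e-05]
[0.5435 0.3813 0.036 ] 0.0688 -10.48797203999395
[0.5305 0.3104 0.036 ] 0.072 -100.35902381830537
[0.4631 0.3222 0.036 ] 0.0684 170.05271389081807
[0.4758 0.3938 0.036 ] 0.0727 79.93671225581504
[0.50323788 0.3519357  0.036     ]
0.24665625132845254 105.40894742282683
open [ 0.57164647 -0.15419597  0.055     ] hole [ 0.56853079 -0.15248593  0.05      ]
```

The stand's top measures 69 x 72 mm against the stated 70, and the clamp 247 against 250, so both check out. The move was refused, so I'll send all five keys in each row.

Emit:
{"op": "jog_arm", "data": {
  "motion": [
    {"x": 38,"y": -38,"z": 0,"spin": -10,"fingers": -1},
    {"x": 76,"y": -76,"z": 0,"spin": -20,"fingers": -1},
    {"x": 114,"y": -114,"z": 0,"spin": -30,"fingers": -1},
    {"x": 152,"y": -152,"z": 0,"spin": -40,"fingers": -1},
    {"x": 190,"y": -190,"z": 0,"spin": -50,"fingers": -1},
    {"x": 228,"y": -228,"z": 0,"spin": -60,"fingers": -1},
    {"x": 266,"y": -266,"z": 0,"spin": -70,"fingers": -1},
    {"x": 300,"y": -305,"z": 0,"spin": -80,"fingers": -1}
  ]
}}

```text
clock: 1.1
eef_pos: [0.3543, -0.0498, 0.2008]
tool_rot: [0.608, 0.794, 0.0, 0.0]
ft_force: [0.7, 0.3, -1.2]
grip_width: 0.0855
grasp_force: 0.0
```

Emit:
{"op": "jog_arm", "data": {
  "motion": [
    {"x": 44,"y": 31,"z": 0,"spin": -8,"fingers": -1},
    {"x": 87,"y": 62,"z": 0,"spin": -16,"fingers": -1},
    {"x": 131,"y": 93,"z": 0,"spin": -24,"fingers": -1},
    {"x": 174,"y": 124,"z": 0,"spin": -32,"fingers": -1},
    {"x": 218,"y": 155,"z": 0,"spin": -41,"fingers": -1},
    {"x": 262,"y": 186,"z": 0,"spin": -49,"fingers": -1},
    {"x": 305,"y": 217,"z": 0,"spin": -57,"fingers": -1},
    {"x": 349,"y": 249,"z": 0,"spin": -65,"fingers": -1}
  ]
}}

```text
clock: 2.1
eef_pos: [0.5062, 0.3508, 0.2003]
tool_rot: [0.087, 0.996, -0.0, -0.0]
ft_force: [0.7, -1.1, 0.3]
grip_width: 0.0853
grasp_force: 0.0
```

Emit:
{"op": "jog_arm", "data": {
  "motion": [
    {"x": 0,"y": 0,"z": 0,"spin": 0,"fingers": -1},
    {"x": 0,"y": 0,"z": 0,"spin": 0,"fingers": -1}
  ]
}}

```text
clock: 2.35
eef_pos: [0.5054, 0.3488, 0.1999]
tool_rot: [0.09, 0.996, -0.001, -0.001]
ft_force: [0.4, -0.5, 0.6]
grip_width: 0.0855
grasp_force: 0.0
```

```bash
python3 - <<'E'
from h import *
o=readout.get_obs();print(o['clock'],o['eef_pos'],R.from_quat(o['tool_rot']).as_matrix().round(4).tolist(),o['joint_pos'],o['ft_force'])
c=shot('wrist','w1')
hsv=cv2.cvtColor(c['pixels'],cv2.COLOR_RGB2HSV)
m=(((hsv[...,0]<6)|(hsv[...,0]>174))&(hsv[...,1]>150)&(hsv[...,2]>60)).astype(np.uint8)
for k in cv2.findContours(m,0,2)[0]:
    if cv2.contourArea(k)>300:
        b=cv2.boxPoints(cv2.minAreaRect(k));print(b.round(1).tolist())
        p=np.array([ray(c,*x,.1) for x in b]);print(p.round(4).tolist())
Rm=cv2.Rodrigues(np.array(c['rvec'],float))[0];print(-Rm.T@np.ravel(c['tvec']),Rm[2])
E
```

```text
2.35 [0.50541418 0.3488276  0.19988077] [[-0.984, 0.1784, -0.0019], [0.1784, 0.984, -0.0017], [0.0015, -0.002, -1.0]] [ 6.04277779e-01  4.76303943e-01  3.43456567e-01  1.44043736e+00
 -3.15881509e-04  7.83660805e-01] [ 0.4301645  -0.53573939  0.59453579]
[[415.0, 166.0], [510.0, 166.0], [510.0, 191.0], [415.0, 191.0]]
[[0.4984, 0.4331, 0.1], [0.5124, 0.5109, 0.1], [0.534, 0.5103, 0.1], [0.5197, 0.431, 0.1]]
[[315.8999938964844, 212.0], [317.1000061035156, 157.8000030517578], [327.29998779296875, 158.0], [326.20001220703125, 212.1999969482422]]
[[0.5232, 0.3449, 0.1], [0.4772, 0.3541, 0.1], [0.4789, 0.3624, 0.1], [0.5249, 0.3536, 0.1]]
[0.44062707 0.35964565 0.37212626] [ 0.25656322 -0.04831591 -0.96531906]
```

View pics/w1.png

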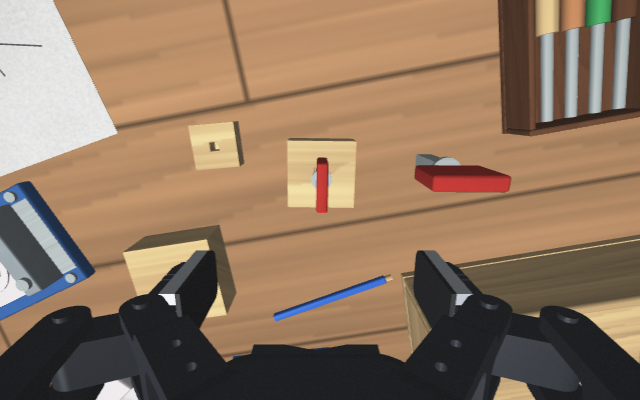

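The wing sits in the wrist image at columns 316-327, rows 158-212, which puts its top at about (0.5025, 0.353). That agrees with the stand centre. The larger red key lies separately at (460,178). I'll correct and descend partway.

Emit:
{"op": "jog_arm", "data": {
  "motion": [
    {"x": 3,"y": 4,"z": 25,"spin": 0,"fingers": -1},
    {"x": 3,"y": 4,"z": 50,"spin": 0,"fingers": -1},
    {"x": 3,"y": 4,"z": 75,"spin": 0,"fingers": -1},
    {"x": 3,"y": 4,"z": 90,"spin": 0,"fingers": -1},
    {"x": 3,"y": 4,"z": 90,"spin": 0,"fingers": -1},
    {"x": 3,"y": 4,"z": 90,"spin": 0,"fingers": -1},
    {"x": 3,"y": 4,"z": 90,"spin": 0,"fingers": -1}
  ]
}}

```text
clock: 3.28
eef_pos: [0.5046, 0.3542, 0.1123]
tool_rot: [0.09, 0.996, 0.001, 0.001]
ft_force: [-0.3, 0.3, -0.1]
grip_width: 0.0852
grasp_force: 0.0
```

```bash
python3 - <<'E'
from h import *
o=readout.get_obs();print(o['eef_pos'],R.from_quat(o['tool_rot']).as_matrix().round(4).tolist())
c=shot('wrist','w2')
hsv=cv2.cvtColor(c['pixels'],cv2.COLOR_RGB2HSV)
m=(((hsv[...,0]<6)|(hsv[...,0]>174))&(hsv[...,1]>150)&(hsv[...,2]>60)).astype(np.uint8)
for k in cv2.findContours(m,0,2)[0]:
    if cv2.contourArea(k)>300:
        b=cv2.boxPoints(cv2.minAreaRect(k));print(b.round(1).tolist())
        p=np.array([ray(c,*x,.1) for x in b]);print(p.round(4).tolist())
        print(np.array([tool(np.append(x[:2],.065)-o['eef_pos']) for x in p]).round(1).tolist())
E
```

```text
[0.50458905 0.35420254 0.11228593] [[-0.984, 0.1783, 0.002], [0.1783, 0.984, 0.0014], [-0.0017, 0.0017, -1.0]]
[[444.0, 189.0], [596.0, 189.0], [596.0, 233.0], [444.0, 233.0]]
[[0.4953, 0.4301, 0.1], [0.5109, 0.5163, 0.1], [0.5386, 0.5176, 0.1], [0.5224, 0.4281, 0.1]]
[[22.7, 73.0, 47.4], [22.8, 160.6, 47.5], [-4.2, 166.7, 47.5], [-4.3, 75.8, 47.4]]
[[308.0, 177.0], [323.0, 177.0], [323.0, 257.0], [308.0, 257.0]]
[[0.4745, 0.3543, 0.1], [0.476, 0.3627, 0.1], [0.5249, 0.3543, 0.1], [0.5233, 0.3453, 0.1]]
[[29.7, -5.3, 47.2], [29.7, 3.2, 47.2], [-19.9, 3.6, 47.3], [-19.9, -5.5, 47.3]]
```

Emit:
{"op": "jog_arm", "data": {
  "motion": [
    {"x": 2,"y": -1,"z": 16,"spin": 0,"fingers": -1},
    {"x": 2,"y": -1,"z": 32,"spin": 0,"fingers": -1},
    {"x": 2,"y": -1,"z": 46,"spin": 0,"fingers": -1},
    {"x": 2,"y": -1,"z": 46,"spin": 0,"fingers": -1},
    {"x": 2,"y": -1,"z": 46,"spin": 0,"fingers": 0.4},
    {"x": 2,"y": -1,"z": 46,"spin": 0,"fingers": 0.6},
    {"x": 2,"y": -1,"z": 46,"spin": 0,"fingers": 1},
    {"x": 2,"y": -1,"z": 46,"spin": 0,"fingers": 1}
  ]
}}

```text
clock: 4.32
eef_pos: [0.5019, 0.3533, 0.0652]
tool_rot: [0.089, 0.996, 0.0, 0.0]
ft_force: [-0.3, 1.0, 0.3]
grip_width: 0.0124
grasp_force: 0.0
```

Emit:
{"op": "jog_arm", "data": {
  "motion": [
    {"x": 0,"y": 0,"z": 0,"spin": 0,"fingers": 1},
    {"x": 0,"y": 0,"z": 0,"spin": 0,"fingers": 1},
    {"x": 0,"y": 0,"z": 0,"spin": 0,"fingers": 1}
  ]
}}

```text
clock: 4.7
eef_pos: [0.502, 0.3534, 0.0654]
tool_rot: [0.089, 0.996, 0.0, 0.0]
ft_force: [-0.4, 0.7, 2.9]
grip_width: 0.0073
grasp_force: 58.9
```

Emit:
{"op": "jog_arm", "data": {
  "motion": [
    {"x": 0,"y": 0,"z": -10,"spin": 0,"fingers": 1},
    {"x": 0,"y": 0,"z": -25,"spin": 0,"fingers": 1},
    {"x": 0,"y": 0,"z": -45,"spin": 0,"fingers": 1},
    {"x": 0,"y": 0,"z": -70,"spin": 0,"fingers": 1},
    {"x": 0,"y": 0,"z": -95,"spin": 0,"fingers": 1},
    {"x": 0,"y": 0,"z": -110,"spin": 0,"fingers": 1},
    {"x": 0,"y": 0,"z": -110,"spin": 0,"fingers": 1},
    {"x": 0,"y": 0,"z": -110,"spin": 0,"fingers": 1}
  ]
}}

```text
clock: 5.7
eef_pos: [0.5011, 0.3528, 0.1739]
tool_rot: [0.089, 0.996, -0.001, -0.001]
ft_force: [1.3, 0.1, -1.2]
grip_width: 0.0071
grasp_force: 58.7
```

```bash
python3 - <<'E'
from h import *
o=readout.get_obs();print(o['eef_pos'],o['grip_width'],o['grasp_force'],o['ft_force'],R.from_quat(o['tool_rot']).as_matrix().round(4).tolist())
c=shot('wrist','w3');s=shot('side','s3')
t=o['eef_pos'];u,v=proj(s,t)[0].astype(int);print(u,v)
cs=s['pixels'][max(v-60,0):v+60,max(u-80,0):u+80]
im=np.hstack([cv2.resize(c['pixels'],(480,300)),cv2.resize(cs,(320,300*1) )])[:,:,::-1]
cv2.imwrite('pics/p3.png',im)
E
```

```text
[0.50113388 0.35277771 0.17389346] 0.007114419367326455 58.71338806115091 [ 1.34479869  0.12554249 -1.20303783] [[-0.984, 0.1781, -0.0015], [0.1781, 0.984, -0.0011], [0.0013, -0.0013, -1.0]]
335 257
```

View pics/p3.png

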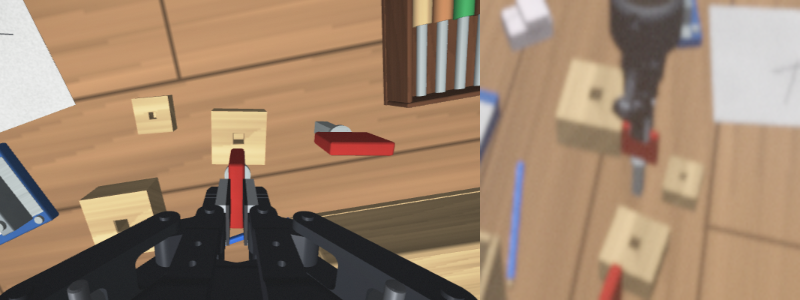

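The key is in the fingers and the stand's hole is empty, seen at wrist pixel (317,181). In the side view the key hangs upright. Next I'll move towards the clamp, stopping about 25 mm short so the wrist camera sees the hole.

Emit:
{"op": "jog_arm", "data": {
  "motion": [
    {"x": -10,"y": -30,"z": 0,"spin": -3,"fingers": 1},
    {"x": -30,"y": -80,"z": 0,"spin": -6,"fingers": 1},
    {"x": -51,"y": -134,"z": 0,"spin": -9,"fingers": 1},
    {"x": -72,"y": -190,"z": 0,"spin": -12,"fingers": 1},
    {"x": -93,"y": -247,"z": 0,"spin": -16,"fingers": 1},
    {"x": -114,"y": -303,"z": 0,"spin": -19,"fingers": 1},
    {"x": -135,"y": -360,"z": 0,"spin": -22,"fingers": 1},
    {"x": -157,"y": -416,"z": 0,"spin": -25.7,"fingers": 1}
  ]
}}

```text
clock: 6.8
eef_pos: [0.5816, -0.086, 0.174]
tool_rot: [-0.135, 0.991, 0.0, -0.001]
ft_force: [1.5, -0.5, -1.9]
grip_width: 0.0072
grasp_force: 58.8
```

```bash
python3 - <<'E'
from h import *
o=readout.get_obs();print(o['eef_pos'],o['grip_width'],tool(np.array([.593,-.146,.174])-o['eef_pos']))
c=dict(np.load('pics/w3.npz'))
im=c['pixels'][160:215,280:360];g=cv2.cvtColor(im,cv2.COLOR_RGB2HSV)
# stand top (pale) centre and dark hole via mask
m=((g[...,0]>10)&(g[...,0]<28)&(g[...,2]>190)).astype(np.uint8)
print(m.sum())
gray=cv2.cvtColor(im,cv2.COLOR_RGB2GRAY)
for r in gray[8:34:2,24:54:2]:print(*r)
E
```

```text
[ 0.58164985 -0.08600171  0.17400461] 0.007190664669963153 [ 5.15875921e+00 -6.08441149e+01 -3.52089675e-02]
3654
205 205 204 204 204 204 204 204 203 204 202 203 203 202 202
202 202 201 201 200 202 201 199 199 201 198 198 199 198 198
193 192 193 192 193 193 191 192 191 191 190 189 189 190 190
190 189 188 189 189 188 187 188 187 186 187 186 184 184 184
192 192 191 191 191 191 190 190 190 191 190 190 188 189 189
190 190 190 162 201 200 200 200 199 199 181 185 190 190 189
191 191 190 160 203 203 203 202 201 201 183 185 189 189 189
190 190 191 158 205 206 205 205 204 204 183 183 187 187 197
194 194 192 159 195 196 196 194 195 193 165 187 202 204 205
193 194 193 158 79 80 79 79 80 80 105 201 205 206 205
197 196 196 159 81 81 80 80 81 81 108 208 208 209 208
191 190 191 157 83 83 82 83 84 85 100 207 207 207 207
196 196 205 181 160 163 169 177 181 186 191 206 210 209 211
```

Emit:
{"op": "jog_arm", "data": {
  "motion": [
    {"x": 2,"y": -30,"z": 0,"spin": 0,"fingers": 1},
    {"x": 5,"y": -60,"z": 0,"spin": 0,"fingers": 1},
    {"x": 5,"y": -60,"z": 0,"spin": 0,"fingers": 1},
    {"x": 5,"y": -60,"z": 0,"spin": 0,"fingers": 1},
    {"x": 5,"y": -60,"z": 0,"spin": 0,"fingers": 1}
  ]
}}

```text
clock: 7.42
eef_pos: [0.593, -0.1422, 0.1747]
tool_rot: [-0.135, 0.991, 0.0, -0.0]
ft_force: [0.7, -0.9, -1.4]
grip_width: 0.0071
grasp_force: 58.8
```

```bash
python3 - <<'E'
from h import *
w=dict(np.load('pics/w3.npz'));p=ray(w,317.2,184.7,.036);print('stand',p)
Rt=np.array([[-0.984,0.1781,-0.0015],[0.1781,0.984,-0.0011],[0.0013,-0.0013,-1.0]])
print('stand-TCPgrip tool',Rt.T@(p-np.array([.502,.3534,.036]))*1000)
o=readout.get_obs();print(o['eef_pos'],o['joint_pos'],R.from_quat(o['tool_rot']).as_matrix().round(4).tolist())
c=shot('wrist','w4')
u,v=proj(c,[[.569,-.153,.055]])[0].astype(int);print(u,v)
cr=c['pixels'][max(0,v-50):v+50,u-70:u+70];print(max(0,v-50),u-70)
cv2.imwrite('pics/p4.png',cv2.resize(cr[:,:,::-1],None,fx=5,fy=5,interpolation=0))
E
```

```text
stand [0.5036922  0.35293417 0.036     ]
stand-TCPgrip tool [-1.74809091 -0.15699777 -0.00202589]
[ 0.59298931 -0.14219149  0.17467306] [-2.35483513e-01  4.73453006e-01  2.73855320e-01  1.37198577e+00
  2.54527053e-04 -5.06346267e-01] [[-0.9635, -0.2676, -0.0007], [-0.2676, 0.9635, 0.0004], [0.0006, 0.0006, -1.0]]
312 158
108 242
```

View pics/p4.png

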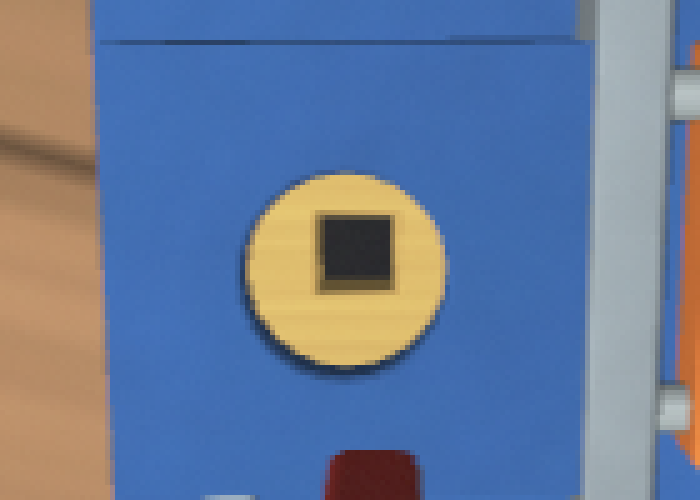

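The brass nut's hole is sharp in the wrist view, centred at full-image pixel (312.5,158) with its sides parallel to the image axes. The wing's near end shows at row 197.5.

```bash
python3 - <<'E'
from h import *
c=dict(np.load('pics/w4.npz'));t=np.array([ 0.59298931,-0.14219149,0.17467306])
Rt=np.array([[-0.9635,-0.2676,-0.0007],[-0.2676,0.9635,0.0004],[0.0006,0.0006,-1.0]])
h=ray(c,312.5,158,.05);print('hole',h,Rt.T@(h-t)*1000)
for r in [ (341,172,.06),(345,368,.06)]:
    pass
n=[ray(c,x/5+241.5,y/5+107.5,.05) for x,y in [(247,270),(445,270),(345,173),(345,368)]]
print('nut dia',np.linalg.norm(n[0]-n[1]),np.linalg.norm(n[2]-n[3]))
w=ray(c,316.5,197.5,t[2]-.0033);print('wing end tool',Rt.T@(w-t)*1000)
e=[ray(c,x/5+241.5,450/5+107.5,t[2]-.0033) for x in(330,418)];print(np.linalg.norm(e[0]-e[1]))
E
```

```text
hole [ 0.56928199 -0.15250147  0.05      ] [ 25.52614799  -3.66439034 124.68553113]
nut dia 0.0358612681842085 0.035469853435861814
wing end tool [20.48842863 -0.46512088  3.31136187]
0.009700762053020865
```

Emit:
{"op": "jog_arm", "data": {
  "motion": [
    {"x": 9,"y": -1,"z": 0,"spin": 0,"fingers": 1},
    {"x": 18,"y": -2.5,"z": 0,"spin": 0,"fingers": 1},
    {"x": 27,"y": -3.4,"z": 0,"spin": 0,"fingers": 1},
    {"x": 27,"y": -3.4,"z": 15,"spin": 0,"fingers": 1},
    {"x": 27,"y": -3.4,"z": 30,"spin": 0,"fingers": 1},
    {"x": 27,"y": -3.4,"z": 45,"spin": 0,"fingers": 1},
    {"x": 27,"y": -3.4,"z": 45,"spin": 0,"fingers": 1},
    {"x": 27,"y": -3.4,"z": 45,"spin": 0,"fingers": 1}
  ]
}}

```text
clock: 8.48
eef_pos: [0.5683, -0.1537, 0.1298]
tool_rot: [-0.134, 0.991, 0.0, -0.0]
ft_force: [0.3, -0.8, -1.8]
grip_width: 0.0075
grasp_force: 58.8
```

```bash
python3 - <<'E'
from h import *
o=readout.get_obs();print(o['clock'],o['eef_pos'],o['ft_force'],o['ft_torque'])
print('TCP target minus TCP, tool:',tool(np.array([.56928,-.1525,.105])-o['eef_pos'])+[1.5,.3,0])
E
```

```text
8.475 [ 0.56832956 -0.15373962  0.12977148] [ 0.25508918 -0.81569668 -1.8119228 ] [0.0490378  0.02030305 0.0166521 ]
TCP target minus TCP, tool: [ 0.25096796  1.23995797 24.77140351]
```

Emit:
{"op": "jog_arm", "data": {
  "motion": [
    {"x": 0,"y": 1,"z": 8,"spin": 0,"fingers": 1},
    {"x": 0,"y": 1,"z": 16,"spin": 0,"fingers": 1},
    {"x": 0,"y": 1,"z": 21,"spin": 0,"fingers": 1},
    {"x": 0,"y": 1,"z": 22,"spin": 0,"fingers": 1},
    {"x": 0,"y": 1,"z": 23,"spin": 0,"fingers": 1},
    {"x": 0,"y": 1,"z": 24,"spin": 0,"fingers": 1},
    {"x": 0,"y": 1,"z": 25,"spin": 0,"fingers": 1},
    {"x": 0,"y": 1,"z": 26,"spin": 0,"fingers": 1}
  ]
}}

```text
clock: 9.48
eef_pos: [0.5679, -0.1528, 0.1039]
tool_rot: [-0.134, 0.991, -0.0, 0.0]
ft_force: [-0.1, -0.4, -2.0]
grip_width: 0.007
grasp_force: 58.8
```

Emit:
{"op": "jog_arm", "data": {
  "motion": [
    {"x": 0,"y": 0,"z": 1,"spin": 0,"fingers": 1},
    {"x": 0,"y": 0,"z": 1,"spin": 0,"fingers": 1}
  ]
}}

```text
clock: 9.72
eef_pos: [0.5678, -0.1528, 0.1028]
tool_rot: [-0.134, 0.991, 0.0, -0.0]
ft_force: [-0.2, -1.4, -1.8]
grip_width: 0.0075
grasp_force: 58.8
```

There's no contact force with the tip about 2.5 mm below the nut's top, so it is in the hole. I'll continue gently.

Emit:
{"op": "jog_arm", "data": {
  "motion": [
    {"x": 0,"y": 0,"z": 1,"spin": 0,"fingers": 1},
    {"x": 0,"y": 0,"z": 2,"spin": 0,"fingers": 1},
    {"x": 0,"y": 0,"z": 2,"spin": 0,"fingers": 1}
  ]
}}

```text
clock: 10.1
eef_pos: [0.5678, -0.1528, 0.1008]
tool_rot: [-0.134, 0.991, 0.0, -0.0]
ft_force: [0.2, 0.0, -1.3]
grip_width: 0.0073
grasp_force: 58.8
```

Emit:
{"op": "jog_arm", "data": {
  "motion": [
    {"x": 0,"y": 0,"z": 1,"spin": 0,"fingers": 1},
    {"x": 0,"y": 0,"z": 1,"spin": 0,"fingers": 1}
  ]
}}

```text
clock: 10.35
eef_pos: [0.5678, -0.1528, 0.0998]
tool_rot: [-0.134, 0.991, 0.0, -0.0]
ft_force: [0.2, -0.4, -1.5]
grip_width: 0.0069
grasp_force: 58.8
```

Emit:
{"op": "jog_arm", "data": {
  "motion": [
    {"x": 0,"y": 0,"z": 1,"spin": 0,"fingers": 1},
    {"x": 0,"y": 0,"z": 2,"spin": 0,"fingers": 1},
    {"x": 0,"y": 0,"z": 3,"spin": 0,"fingers": 1},
    {"x": 0,"y": 0,"z": 3,"spin": 0,"fingers": 1}
  ]
}}

```text
clock: 10.85
eef_pos: [0.5678, -0.1528, 0.0968]
tool_rot: [-0.134, 0.991, 0.0, -0.0]
ft_force: [-0.5, 0.2, -1.7]
grip_width: 0.0072
grasp_force: 58.8
```

Emit:
{"op": "jog_arm", "data": {
  "motion": [
    {"x": 0,"y": 0,"z": 1,"spin": 0,"fingers": 1},
    {"x": 0,"y": 0,"z": 2,"spin": 0,"fingers": 1},
    {"x": 0,"y": 0,"z": 3,"spin": 0,"fingers": 1},
    {"x": 0,"y": 0,"z": 4,"spin": 0,"fingers": 1},
    {"x": 0,"y": 0,"z": 4,"spin": 0,"fingers": 1}
  ]
}}

```text
clock: 11.48
eef_pos: [0.5678, -0.1528, 0.0928]
tool_rot: [-0.134, 0.991, 0.0, -0.0]
ft_force: [0.5, -0.7, -1.4]
grip_width: 0.007
grasp_force: 58.8
```

Emit:
{"op": "jog_arm", "data": {
  "motion": [
    {"x": 0,"y": 0,"z": 1,"spin": 0,"fingers": 1},
    {"x": 0,"y": 0,"z": 1.7,"spin": 0,"fingers": 1},
    {"x": 0,"y": 0,"z": 1.7,"spin": 0,"fingers": 1}
  ]
}}

```text
clock: 11.85
eef_pos: [0.5678, -0.1528, 0.0911]
tool_rot: [-0.134, 0.991, 0.0, -0.0]
ft_force: [-0.3, -1.0, -1.9]
grip_width: 0.0074
grasp_force: 58.8
```

Emit:
{"op": "jog_arm", "data": {
  "motion": [
    {"x": 0,"y": 0,"z": 0.7,"spin": 0,"fingers": 1},
    {"x": 0,"y": 0,"z": 0.7,"spin": 0,"fingers": 1},
    {"x": 0,"y": 0,"z": 0.7,"spin": 0,"fingers": 1}
  ]
}}

```text
clock: 12.22
eef_pos: [0.5679, -0.1529, 0.0905]
tool_rot: [-0.134, 0.991, -0.0, 0.0]
ft_force: [-0.2, -0.3, -0.5]
grip_width: 0.0076
grasp_force: 58.9
```

Seated with no force. Now I'll turn clockwise about the key's axis, with the key about 1.4 mm towards tool -x, so I'll compensate the shift.

Emit:
{"op": "jog_arm", "data": {
  "motion": [
    {"x": 0,"y": 0.1,"z": 0,"spin": 4,"fingers": 1},
    {"x": 0,"y": 0.2,"z": 0,"spin": 8,"fingers": 1},
    {"x": 0,"y": 0.3,"z": 0,"spin": 12,"fingers": 1},
    {"x": -0.1,"y": 0.4,"z": 0,"spin": 16,"fingers": 1},
    {"x": -0.1,"y": 0.5,"z": 0,"spin": 20,"fingers": 1},
    {"x": -0.1,"y": 0.5,"z": 0,"spin": 20,"fingers": 1}
  ]
}}

```text
clock: 12.98
eef_pos: [0.5678, -0.1522, 0.0905]
tool_rot: [0.039, 0.999, 0.0, 0.0]
ft_force: [0.0, 0.6, -0.9]
grip_width: 0.0072
grasp_force: 58.9
```

```bash
cat > q.py <<'E'
from h import *
import sys
o=readout.get_obs();M=R.from_quat(o['tool_rot']).as_matrix()
print(o['clock'],o['eef_pos'].round(4),'ang',np.degrees(np.arctan2(M[1,0],M[0,0])).round(2),'F',o['ft_force'].round(2),'T',o['ft_torque'].round(3))
n=sys.argv[1]
a=shot('top','t'+n);w=shot('wrist','w'+n);s=shot('side','s'+n)
C=np.array([.5716-.03,-.154+.09,.05]) # near the pad/tablet
ims=[]
for c in(a,s):
    u,v=proj(c,C)[0].astype(int);ims.append(cv2.resize(c['pixels'][v-40:v+40,u-50:u+50],(375,300),interpolation=2))
im=np.vstack([cv2.resize(w['pixels'],(480,300)),np.zeros((0,480,3),np.uint8)])
cv2.imwrite('pics/q%s.png'%n,np.vstack([np.hstack(ims),cv2.copyMakeBorder(im,0,0,0,270,0)])[:,:,::-1])
E
python3 q.py 5
```

```text
12.975 [ 0.5678 -0.1522  0.0905] ang 175.51 F [ 0.04  0.56 -0.93] T [0.095 0.007 0.195]
```

View pics/q5.png

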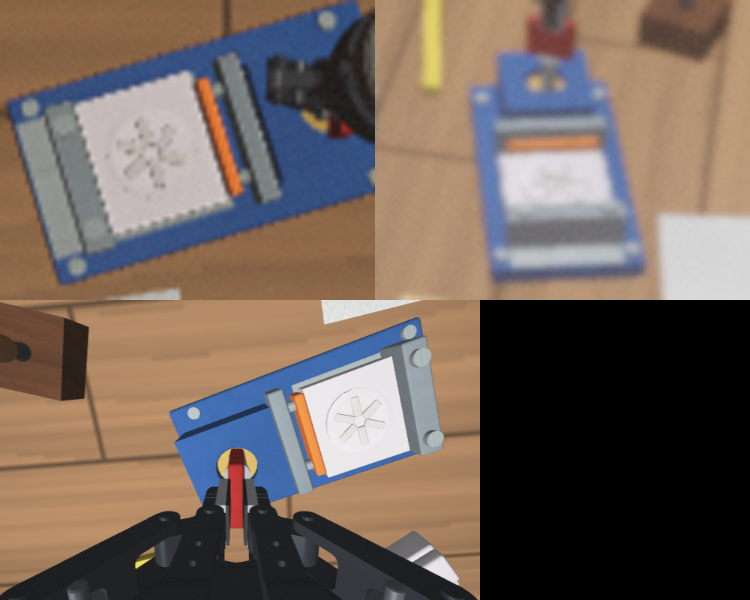

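The top, side and wrist views all show the pad and carriage, with the top-view pad centre near crop (220,140) and orange clear of the arm. The pad's centroid along the clamp's y will show where it stalls, which is contact.

```bash
cat > o.py <<'E'
from h import *
import sys
yv=np.array([np.cos(np.radians(105.4)),np.sin(np.radians(105.4)),0])
def orange(c):
    h=cv2.cvtColor(c['pixels'],cv2.COLOR_RGB2HSV).astype(int)
    u0,v0=proj(c,[.545,-.08,.05])[0].astype(int)
    # soft weight: orange-ness
    p=c['pixels'].astype(float);w=np.clip((p[...,0]-p[...,2]-95)/60,0,1)
    hm=(h[...,0]>5)&(h[...,0]<17)&(h[...,1]>165)
    n,l,s,_=cv2.connectedComponentsWithStats(hm.astype(np.uint8))
    best=min((k for k in range(1,n) if s[k,4]>25),key=lambda k:np.hypot(s[k,0]+s[k,2]/2-u0,s[k,1]+s[k,3]/2-v0))
    m=cv2.dilate((l==best).astype(np.uint8),np.ones((3,3)));W=w*m
    v,u=np.mgrid[:W.shape[0],:W.shape[1]]
    q=ray(c,(W*u).sum()/W.sum(),(W*v).sum()/W.sum(),.048);return q@yv*1000,s[best,4]
if __name__=='__main__':
    for n in sys.argv[1:]:
        for f in(n if n!='0' else '0',):
            print(n,*[ (k,orange(dict(np.load(g)))) for k,g in(('top','pics/top0.npz' if n=='0' else f'pics/t{n}.npz'),('wrist','pics/w4.npz' if n=='0' else f'pics/w{n}.npz'),('side','pics/side0.npz' if n=='0' else f'pics/s{n}.npz'))])
E
cat > q.py <<'E'
from h import *
import sys
o=readout.get_obs();M=R.from_quat(o['tool_rot']).as_matrix()
print(o['clock'],o['eef_pos'].round(4),'ang',np.degrees(np.arctan2(M[1,0],M[0,0])).round(2),'F',o['ft_force'].round(2),'T',o['ft_torque'].round(3))
n=sys.argv[1]
shot('top','t'+n);shot('wrist','w'+n);shot('side','s'+n)
E
python3 o.py 0 5
```

```text
Traceback (most recent call last):
  File "o.py", line 18, in <module>
    print(n,*[ (k,orange(dict(np.load(g)))) for k,g in(('top','pics/top0.npz' if n=='0' else f'pics/t{n}.npz'),('wrist','pics/w4.npz' if n=='0' else f'pics/w{n}.npz'),('side','pics/side0.npz' if n=='0' else f'pics/s{n}.npz'))])
                  ~~~~~~^^^^^^^^^^^^^^^^^^
  File "o.py", line 11, in orange
    best=min((k for k in range(1,n) if s[k,4]>25),key=lambda k:np.hypot(s[k,0]+s[k,2]/2-u0,s[k,1]+s[k,3]/2-v0))
ValueError: min() iterable argument is empty
```

Emit:
{"op": "jog_arm", "data": {
  "motion": [
    {"x": 0,"y": 0.1,"z": 0,"spin": 4,"fingers": 1},
    {"x": 0,"y": 0.2,"z": 0,"spin": 8,"fingers": 1},
    {"x": 0,"y": 0.3,"z": 0,"spin": 12,"fingers": 1},
    {"x": 0,"y": 0.3,"z": 0,"spin": 12,"fingers": 1}
  ]
}}

```text
clock: 13.62
eef_pos: [0.5677, -0.1519, 0.0905]
tool_rot: [0.143, 0.99, 0.0, -0.0]
ft_force: [-0.8, -0.1, -1.2]
grip_width: 0.0071
grasp_force: 59.0
```

```bash
python3 q.py 6; python3 o.py 6
```

```text
13.625 [ 0.5677 -0.1519  0.0905] ang 163.52 F [-0.78 -0.14 -1.16] T [0.104 0.099 0.2  ]Traceback (most recent call last):
  File "o.py", line 18, in <module>
    print(n,*[ (k,orange(dict(np.load(g)))) for k,g in(('top','pics/top0.npz' if n=='0' else f'pics/t{n}.npz'),('wrist','pics/w4.npz' if n=='0' else f'pics/w{n}.npz'),('side','pics/side0.npz' if n=='0' else f'pics/s{n}.npz'))])
                  ~~~~~~^^^^^^^^^^^^^^^^^^
  File "o.py", line 11, in orange
    best=min((k for k in range(1,n) if s[k,4]>25),key=lambda k:np.hypot(s[k,0]+s[k,2]/2-u0,s[k,1]+s[k,3]/2-v0))
ValueError: min() iterable argument is empty
```

Emit:
{"op": "jog_arm", "data": {
  "motion": [
    {"x": 0,"y": 0.1,"z": 0,"spin": 4,"fingers": 1},
    {"x": 0,"y": 0.2,"z": 0,"spin": 8,"fingers": 1},
    {"x": 0,"y": 0.3,"z": 0,"spin": 12,"fingers": 1},
    {"x": 0,"y": 0.3,"z": 0,"spin": 12,"fingers": 1}
  ]
}}

```text
clock: 14.28
eef_pos: [0.5678, -0.1517, 0.0905]
tool_rot: [0.246, 0.969, 0.0, -0.0]
ft_force: [-1.1, 0.7, -0.5]
grip_width: 0.0073
grasp_force: 59.0
```

```bash
python3 q.py 7; python3 o.py 7
```

```text
14.275 [ 0.5678 -0.1517  0.0905] ang 151.53 F [-1.14  0.71 -0.48] T [0.135 0.142 0.212]Traceback (most recent call last):
  File "o.py", line 18, in <module>
    print(n,*[ (k,orange(dict(np.load(g)))) for k,g in(('top','pics/top0.npz' if n=='0' else f'pics/t{n}.npz'),('wrist','pics/w4.npz' if n=='0' else f'pics/w{n}.npz'),('side','pics/side0.npz' if n=='0' else f'pics/s{n}.npz'))])
                  ~~~~~~^^^^^^^^^^^^^^^^^^
  File "o.py", line 11, in orange
    best=min((k for k in range(1,n) if s[k,4]>25),key=lambda k:np.hypot(s[k,0]+s[k,2]/2-u0,s[k,1]+s[k,3]/2-v0))
ValueError: min() iterable argument is empty
```

```bash
sed -i "s/(h\[...,1\]>165)/(h[...,1]>165)\&(h[...,2]>150)/; s/,('side'.*npz'))\])/)])/" o.py
python3 - <<'E'
from h import *
for f in('top0','t5','side0'):
    c=dict(np.load(f'pics/{f}.npz'));u,v=proj(c,[.545,-.08,.05])[0].astype(int)
    p=c['pixels'][v-15:v+15,u-20:u+20].reshape(-1,3).astype(int);k=np.argmax(p[:,0]-p[:,2]);print(f,u,v,p[k],cv2.cvtColor(p[k].reshape(1,1,3).astype(np.uint8),cv2.COLOR_RGB2HSV))
E
python3 o.py 0 5 6 7
```

```text
top0 370 221 [230 123  57] [[[ 11 192 230]]]
t5 370 221 [224 121  56] [[[ 12 191 224]]]
side0 343 179 [207 142  95] [[[ 13 138 207]]]
0 ('top', (np.float64(-228.19222341802603), np.int32(87))) ('wrist', (np.float64(-231.78883386066803), np.int32(978)))
5 ('top', (np.float64(-227.38336025705576), np.int32(84))) ('wrist', (np.float64(-230.78365880008164), np.int32(1788)))
6 ('top', (np.float64(-226.22116796210184), np.int32(87))) ('wrist', (np.float64(-228.9511084803182), np.int32(1761)))
7 ('top', (np.float64(-226.1434183512804), np.int32(86))) ('wrist', (np.float64(-228.28977753075458), np.int32(1715)))
```

Emit:
{"op": "jog_arm", "data": {
  "motion": [
    {"x": 0,"y": 0.1,"z": 0,"spin": 4,"fingers": 1},
    {"x": 0,"y": 0.2,"z": 0,"spin": 8,"fingers": 1},
    {"x": 0,"y": 0.3,"z": 0,"spin": 12,"fingers": 1},
    {"x": 0,"y": 0.3,"z": 0,"spin": 12,"fingers": 1}
  ]
}}

```text
clock: 14.92
eef_pos: [0.5679, -0.1514, 0.0905]
tool_rot: [0.346, 0.938, 0.0, -0.0]
ft_force: [-0.2, 1.1, -0.5]
grip_width: 0.0073
grasp_force: 59.1
```

```bash
python3 q.py 8; python3 o.py 8
```

```text
14.925 [ 0.5679 -0.1514  0.0905] ang 139.53 F [-0.24  1.08 -0.51] T [0.185 0.23  0.202]
8 ('top', (np.float64(-225.6173812448695), np.int32(85))) ('wrist', (np.float64(-227.3529978651136), np.int32(1695)))
```

```bash
cat > e.py <<'E'
from h import *
import sys
from scipy.ndimage import map_coordinates
a=np.radians(105.4);yv=np.array([np.cos(a),np.sin(a),0]);xv=np.array([np.sin(a),-np.cos(a),0])
H=np.array([.5716,-.1542,.0])
def prof(f,xr,z=.05):
    c=dict(np.load(f'pics/{f}.npz'));ys=np.arange(.03,.21,.0005);xs=np.linspace(*xr,60)
    P=H+ys[:,None,None]*yv+xs[None,:,None]*xv+[0,0,z]
    q=proj(c,P.reshape(-1,3))
    return ys*1000,np.stack([map_coordinates(c['pixels'][...,k].astype(float),[q[:,1],q[:,0]],order=1).reshape(len(ys),-1).mean(1) for k in range(3)],1)
def edges(f,xr,z=.05):
    ys,p=prof(f,xr,z);o=p[:,0]-p[:,2]
    k=o.argmax();h=(o[k]+0)/2
    b=np.interp(h,o[max(0,k-16):k+1],ys[max(0,k-16):k+1]); fr=np.interp(-h,-o[k:k+16],ys[k:k+16])
    g=p[:,2]-p[:,0] # blue high ; carriage grey low
    i=int((b-30)*2)
    return round(b,2),round(fr,2),round((o[max(0,k-16):k+16].clip(0)*ys[max(0,k-16):k+16]).sum()/o[max(0,k-16):k+16].clip(0).sum(),2),p
if __name__=='__main__':
  for x in((-.028,0.028),):
    for f in sys.argv[1:]:
        b,fr,ce,p=edges(f,x);
        g=(p[:,2]-p[:,0]);ys=np.arange(30,210,.5)
        # carriage: low-blueness band before the pad
        s=(ys>b-32)&(ys<b-1); gg=(110-g).clip(0)*s
        mm=g[s];lo,hi=np.percentile(mm,5),np.percentile(mm,95);h=(lo+hi)/2
        cr=[round(float(ys[j]+.5*(g[j]-h)/(g[j]-g[j+1])),2) for j in np.where(s)[0][:-1] if (g[j]-h)*(g[j+1]-h)<0]
        # bright tablet edges
        L=p.min(1);t=[round(float(ys[j]+.5*(L[j]-165)/(L[j]-L[j+1])),2) for j in range(len(ys)-1) if (L[j]-165)*(L[j+1]-165)<0]
        print(f,'pad',b,fr,ce,'carriage',cr,'tablet',t)
E
python3 e.py top0 t5 t6 t7 t8; echo; python3 e.py w4 w5 w6 w7 w8
```

```text
top0 pad 68.82 76.88 73.08 carriage [42.64, 63.69, 66.37] tablet [81.07, 158.33]
t5 pad 69.63 77.55 73.83 carriage [42.79, 64.36, 67.21] tablet [81.48, 157.95]
t6 pad 70.86 78.48 74.89 carriage [42.95, 65.46, 68.55] tablet [81.5, 157.97]
t7 pad 70.97 78.55 74.98 carriage [42.96, 66.83, 68.38] tablet [81.5, 157.97]
t8 pad 71.44 79.1 75.48 carriage [43.11] tablet [82.09, 158.31]

w4 pad 63.5 73.59 68.65 carriage [44.37, 58.63, 60.66] tablet [46.48, 46.5, 74.29, 151.2]
w5 pad 64.5 74.45 69.59 carriage [44.13, 59.45, 62.08] tablet [74.83, 149.92]
w6 pad 66.0 76.09 71.21 carriage [45.7, 60.81] tablet [76.44, 150.63]
w7 pad 67.06 76.59 71.92 carriage [43.47, 43.53, 48.02, 62.13] tablet [76.95, 151.22]
w8 pad 68.48 77.41 72.96 carriage [42.8, 44.93, 49.3, 63.38] tablet [77.82, 150.21]
```

```bash
python3 - <<'E'
from h import *
from e import H,xv,yv
# 3 panels: wrist w5,w8, top t8 around the pad
P=[]
for f,s in(('w5',110),('w8',110),('top0',50),('t8',50)):
    c=dict(np.load(f'pics/{f}.npz'));u,v=proj(c,H+yv*.1+[0,0,.045])[0].astype(int);print(f,u,v)
    u=np.clip(u,s,640-s);r=int(s*.75);v=np.clip(v,r,400-r)
    P.append(cv2.resize(c['pixels'][v-r:v+r,u-s:u+s],(400,300),interpolation=0))
cv2.imwrite('pics/p8.png',np.vstack([np.hstack(P[:2]),np.hstack(P[2:])])[:,:,::-1])
E
```

```text
w5 455 167
w8 406 89
top0 361 221
t8 361 221
```

View pics/p8.png

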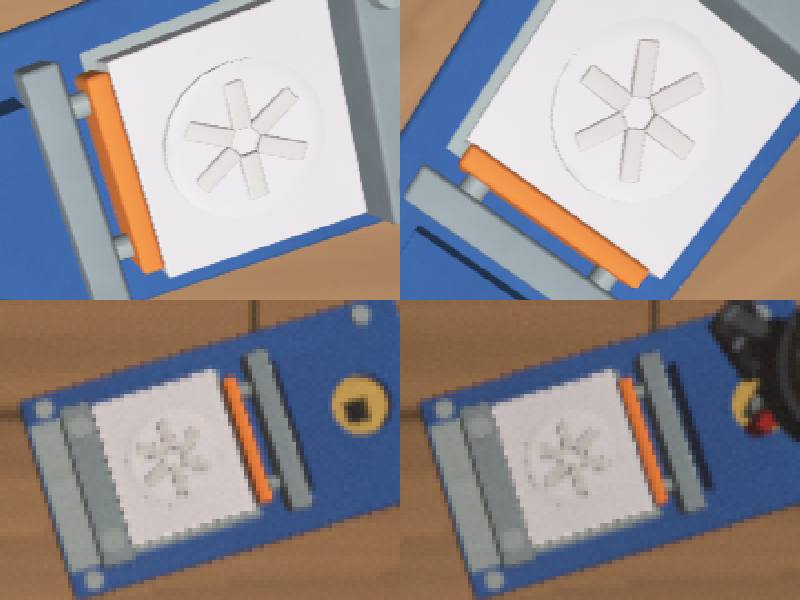

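Wrist crops show the rods between carriage and pad at the same length in w5 and w8. So the pad has only just met the tablet and the squeeze is still about 0, which matches the flat torque. I'll keep turning in 12° steps and watch the carriage-pad gap (5.1 mm so far).

Emit:
{"op": "jog_arm", "data": {
  "motion": [
    {"x": 0,"y": 0.1,"z": 0,"spin": 4,"fingers": 1},
    {"x": 0,"y": 0.2,"z": 0,"spin": 8,"fingers": 1},
    {"x": 0,"y": 0.3,"z": 0,"spin": 12,"fingers": 1},
    {"x": 0,"y": 0.3,"z": 0,"spin": 12,"fingers": 1}
  ]
}}

```text
clock: 15.58
eef_pos: [0.5682, -0.1511, 0.0905]
tool_rot: [0.442, 0.897, 0.0, -0.0]
ft_force: [-1.0, 1.8, 1.4]
grip_width: 0.0071
grasp_force: 59.2
```

```bash
python3 q.py 9; python3 e.py t9 w9
```

```text
15.575 [ 0.5682 -0.1511  0.0905] ang 127.53 F [-1.02  1.79  1.4 ] T [0.307 0.347 0.189]
t9 pad 71.39 79.12 75.42 carriage [43.05, 48.2, 51.34] tablet [82.08, 158.3]
w9 pad 69.17 77.66 73.38 carriage [42.45, 45.8, 50.53, 64.61] tablet [78.08, 136.61]
```

Emit:
{"op": "jog_arm", "data": {
  "motion": [
    {"x": 0,"y": 0.1,"z": 0,"spin": 4,"fingers": 1},
    {"x": 0,"y": 0.2,"z": 0,"spin": 8,"fingers": 1},
    {"x": 0,"y": 0.3,"z": 0,"spin": 12,"fingers": 1},
    {"x": 0,"y": 0.3,"z": 0,"spin": 12,"fingers": 1}
  ]
}}

```text
clock: 16.23
eef_pos: [0.5684, -0.1509, 0.0905]
tool_rot: [0.533, 0.846, 0.0, -0.0]
ft_force: [-0.9, 1.8, 0.1]
grip_width: 0.0071
grasp_force: 59.2
```

```bash
python3 q.py a; python3 e.py ta wa
```

```text
16.225 [ 0.5684 -0.1509  0.0905] ang 115.53 F [-0.9   1.81  0.09] T [0.335 0.4   0.203]
ta pad 71.13 79.12 75.17 carriage [43.4, 47.6, 53.0] tablet [82.09, 158.3]
wa pad 69.49 77.79 73.62 carriage [42.29, 46.3, 51.74, 66.07] tablet [78.24, 130.66]
```

Emit:
{"op": "jog_arm", "data": {
  "motion": [
    {"x": 0,"y": 0.1,"z": 0,"spin": 4,"fingers": 1},
    {"x": 0,"y": 0.2,"z": 0,"spin": 8,"fingers": 1},
    {"x": 0,"y": 0.3,"z": 0,"spin": 13,"fingers": 1},
    {"x": 0,"y": 0.3,"z": 0,"spin": 13,"fingers": 1}
  ]
}}

```text
clock: 16.88
eef_pos: [0.5688, -0.1507, 0.0906]
tool_rot: [0.626, 0.78, 0.0, -0.0]
ft_force: [-1.9, 0.9, 0.7]
grip_width: 0.0075
grasp_force: 59.3
```

```bash
python3 q.py b; python3 e.py tb wb
```

```text
16.875 [ 0.5688 -0.1507  0.0906] ang 102.54 F [-1.87  0.91  0.68] T [0.427 0.351 0.237]
tb pad 70.82 79.12 75.02 carriage [43.03, 47.92, 53.99] tablet [82.07, 158.31]
wb pad 69.61 77.82 73.67 carriage [42.25, 46.43, 53.01, 67.3] tablet [78.27, 130.04]
```

The carriage-pad gap is now 2.3 mm against 5.1 free, so the pad is squeezed about 2.8-3 mm. The pad's front edge has stalled against the tablet. I'll release and rise.

Emit:
{"op": "jog_arm", "data": {
  "motion": [
    {"x": 0,"y": 0,"z": 0,"spin": 0,"fingers": 0.6},
    {"x": 0,"y": 0,"z": 0,"spin": 0,"fingers": 0.3},
    {"x": 0,"y": 0,"z": 0,"spin": 0,"fingers": 0},
    {"x": 0,"y": 0,"z": 0,"spin": 0,"fingers": -0.3},
    {"x": 0,"y": 0,"z": 0,"spin": 0,"fingers": -0.5},
    {"x": 0,"y": 0,"z": 0,"spin": 0,"fingers": -0.5}
  ]
}}

```text
clock: 17.77
eef_pos: [0.5688, -0.1509, 0.0905]
tool_rot: [0.626, 0.78, -0.0, 0.0]
ft_force: [0.2, 0.1, -0.7]
grip_width: 0.0637
grasp_force: 0.0
```

Emit:
{"op": "jog_arm", "data": {
  "motion": [
    {"x": 0,"y": 0,"z": -10,"spin": 0,"fingers": -0.5},
    {"x": 0,"y": 0,"z": -25,"spin": 0,"fingers": -0.5},
    {"x": 0,"y": 0,"z": -45,"spin": 0,"fingers": -0.5},
    {"x": 0,"y": 0,"z": -70,"spin": 0,"fingers": -0.5},
    {"x": 0,"y": 0,"z": -95,"spin": 0,"fingers": -0.5},
    {"x": 0,"y": 0,"z": -110,"spin": 0,"fingers": -0.5},
    {"x": 0,"y": 0,"z": -110,"spin": 0,"fingers": -0.5},
    {"x": 0,"y": 0,"z": -110,"spin": 0,"fingers": -0.5}
  ]
}}

```text
clock: 18.77
eef_pos: [0.5683, -0.1508, 0.1997]
tool_rot: [0.626, 0.78, -0.0, -0.001]
ft_force: [0.6, -0.2, -0.1]
grip_width: 0.0643
grasp_force: 0.0
```

```bash
python3 q.py c; python3 e.py tc wc; python3 - <<'E'
from h import *
w=cv2.imread('pics/wc.png');s=dict(np.load('pics/sc.npz'))
u,v=proj(s,[.569,-.1525,.09])[0].astype(int);c=s['pixels'][v-40:v+50,u-45:u+45,::-1]
cv2.imwrite('pics/pc.png',np.hstack([cv2.resize(w,(480,300)),cv2.resize(c,(300,300))]))
E
```

```text
18.775 [ 0.5683 -0.1508  0.1997] ang 102.44 F [ 0.63 -0.17 -0.07] T [-0.041  0.054 -0.074]
tc pad 70.81 79.13 75.02 carriage [43.05, 47.93, 53.99] tablet [81.94, 158.55]
wc pad 69.64 77.84 73.73 carriage [42.61, 45.26, 52.89, 67.22] tablet [78.37, 154.42]
```

View pics/pc.png

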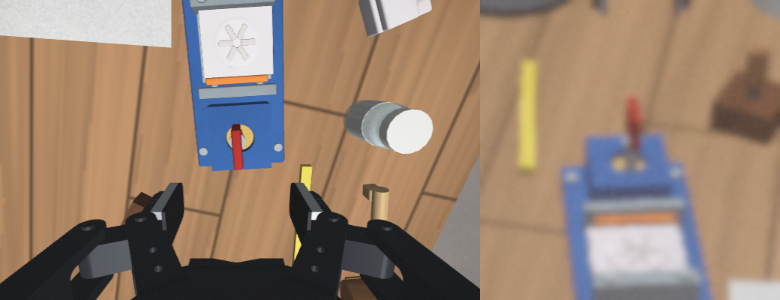

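The key stands upright and released in the socket, at (237,145) in the wrist panel. The pad gap is unchanged at 2.4 mm and the tablet is against the stop, so I'm handing in.

```bash
python3 -c "
from workcell import bot
print(bot.job_done())"
```

```text
the job is handed in; nothing more can be done
None
```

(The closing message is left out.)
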